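Swap the stamp blocks and hold the new one in the carving jig

TASK

Swap the two stamp blocks: stand the finished terracotta block upright on the wooden ware board and let go of it, and put the white plaster block in the grey carving jig in its place, flat on the bed with its long side along the left stop. Press the white block firmly but gently into the corner, against both stops at once, and finish while still holding it pressed there with the gripper, ready for carving. Do not tip either block over, and leave the tape roll, the white jar and the red rubber rib where they are.

Things in the scene. Friction and masses are not known exactly. Their poses are not given: they have to be found in the camera images.
- jig: Carving jig, fixed to the table: a smooth grey laminate bed 150 (x) x 140 (y) x 12 mm thick with two polished aluminium stops on it; bed and stops are slippery (friction about 0.2) and do not give. Origin: centre of its underside. Its x axis points away from the robot (turned by up to about 15 degrees), its y axis to the left, z up. The bed's top is at z = 12 mm. A white or terracotta block fully home in the corner has its centre at x = +16, y = +22, z = 47 mm of this frame.
- far_stop: The jig's far stop: bare aluminium bar 18 (x) x 94 (y) x 15 mm high on the bed, with two dark screws; its face towards the robot (the working face) lies at x = +48 mm of the jig frame. Origin: centre of its underside, at (57, -10, 12) mm of the jig frame; axes as the jig's.
- left_stop: The jig's left stop: bare aluminium bar 102 (x) x 18 (y) x 15 mm high on the bed, with two dark screws; its face towards -y (the working face) lies at y = +45 mm of the jig frame. Origin: centre of its underside, at (-11, 54, 12) mm of the jig frame; axes as the jig's.
- jig_corner (a point): Point on the bed where the two working faces of the stops would meet (there is a small dust gap between the bars); axes as the jig's.
- ware_board: Pale wooden ware board on two battens, fixed to the table, 110 (x) x 200 (y) mm, top 18 mm above the table. Origin: centre of its underside; x away from the robot (turned by up to about 15 degrees), y left, z up. At the start the white block stands on its right half (-y, about 50 mm from the centre); the left half is free.
- white_block_center (a point): Centre (half-way up) of the loose white plaster block, 64 (x) x 46 (y) x 70 mm (z) tall, 0.2 to 0.3 kg, pencil cross on its top; x is along its long side, z up. At the start it stands on the ware board, its long side within about 12 degrees of the board's x axis. Grip it across its 46 mm width, a centimetre or more above its centre so that the fingers clear the 15 mm stops.
- white_block: The same white block; origin at the centre of its underside, axes as at its centre.
- terracotta_block_center (a point): Centre (half-way up) of the loose terracotta block with a raised rosette on its top, 64 (x) x 46 (y) x 70 mm (z) tall, 0.2 to 0.3 kg; x along its long side, z up. At the start it stands in the jig's corner, 2 to 6 mm clear of both stops. Grip it as the white one.
- terracotta_block: The same terracotta block; origin at the centre of its underside.
- masking_tape: Bystander: roll of masking tape lying flat, 104 mm across, 25 mm high; origin at the centre of its underside. Leave alone.
- slip_jar: Bystander: open white jar, 90 mm across, 98 mm high, beyond the work; origin at the centre of its underside. Leave alone.
- rib_rubber: Bystander: red rubber rib, a flat half-moon 41 x 78 x 5 mm; origin at the centre of its underside. Leave alone.
Mind the look-alikes: they are no part of the job. Leave any blue look-alike of the terracotta_block alone.

How it is judged:
By the outcome, as a careful person would: the job done as asked, in the order asked, and still so for the second after the job is handed in, while the arm keeps its last pose, push and grip.
It also fails if it takes over 58 s, if anything falls off the work surface, if the arm or the gripper's body presses on something with over 40 N, if the wrist force passes 120 N, or if a joint passes its speed limit or range.

ROBOT

A 6-joint arm with a two-finger parallel gripper is mounted at the origin on a cart in front of the work surface, level with it; the furniture and walls round the work are solid. World frame = base frame: x ahead of the robot, y to its left, z up, the work surface at z = 0. Lengths are in m, angles in rad, forces in N, time in s.
With the tool pointing down it reaches from about 0.325 to 0.85 m from the base axis. Payload 15.5 kg.
Tool frame: the origin (TCP) lies on the centre line of the jaws, within the pads' length; the fingertips stand 19 mm ahead of it and the grasp point (between the pads) is the TCP; x points along the fingers, y is the direction in which the jaws open and shut, and the axes are right-handed (so a half turn about x gives the same grasp; the last joint's range is limited). The gripper opens to 91 mm and grips with 3 to 60 N. Pads are 32 mm wide; open, the fingers measure 118 mm over their backs; the gripper's body (76 mm by 178 mm) begins 60 mm behind the grasp point.
Start: joints at [-1.28, 0.494, 1.345, -0, 1.302, -0.096], TCP at [0.236, -0.579, 0.233] pointing down, gripper open.
Joint ranges: [-2.91, 2.91], [-0.82, 2.16], [0.22, 2.67], [-1.22, 4.37], [0.12, 2.79], [-3.08, 3.08]. Speed limits (rad/s): [1.89, 1.89, 2.57, 3.01, 3.01, 3.01].

INTERFACE

Orientations are given as a unit quaternion [w, x, y, z].
In Python, from plant import robot, eyes gives the robot as it stands. The module is installed in compiled form; this text tells all that it offers.
- The arm moves only by the shell command python3 -m inch 'ROWS' [OPENING] [FORCE]. ROWS is JSON, a list of rows, each an object with "delta_pos": the shift along the tool's x, y, z in mm, a list of three; "rot": the turn, a rotation vector about the tool's x, y, z in rad, a list of three. In form: [{"delta_pos": [x, y, z], "rot": [wx, wy, wz]}, ...]. A call has 1 to 5 rows; each row shifts and turns the commanded pose from where the row before left it, along the tool's axes as they then stand; what a row does not reach is not made up. A row lasts 1/8 s, in which the tool goes at most 62.5 mm and 10.7 degrees, less where a joint would pass 70% of its speed; a pose out of reach is approached as far as the arm can. A call is refused whole if a number of a shift passes 62.5 or a number of a turn 0.188, either way. A call with a gripper value outside its range is refused whole. OPENING is the finger opening in mm, from 0 to 91.2, set as the call begins (- or left out, the last holds). The fingers move at their own pace and stop on an object; FORCE is the grip in N (left out, the last holds). Time passes only in rows, so rows that do not move let the fingers close. It gives the time, the measured TCP pose, the force and the opening at its end, in the units of the state.
- robot.sense(): the state, without advancing time (a new reading comes with each control period).
- eyes.read_camera(name): name is "side" or "top" or "wrist"; returns a dict with "pixels" (420x560x3 uint8, red, green, blue), "camera_matrix" (3x3 intrinsics, pixels), "distortion" ([k1, k2, p1, p2, k3] as OpenCV has them; the pictures are not rectified), "rvec" (rotation vector, rad) and "tvec" (3), from world to camera coordinates, as OpenCV has them. Camera axes: x right, y down, z forward; pixel columns grow to the right and rows downward; lengths in m; the calibration is good to about 2 mm. A picture is of the moment at which its call begins. There is no depth.
- robot.sign_off(): hands the job in, once; it reports no verdict.
The state is a dict: "time": time; "q": joint angles; "dq": joint speeds; "joint_efforts": joint torques, N m; "tool_pos": TCP position; "tcp_rot": TCP orientation; "contact_force": force on the tool from outside, world axes, zero at the start; "torque": the same for the moment, N m; "opening": finger opening in m.
Only numpy, scipy, OpenCV 4.12 (cv2) and the standard library are available. Lean on these libraries where they do the work, as an engineer would, in place of code of your own. Each camera call takes 0.05 s, during which the arm holds its last target.

## Working session

There is one attempt and no reset: what is moved stays moved. The work goes in short steps, Python scripts to look and compute and a shell command to move; the robot and the scene stay as the last step left them, time stands still between calls to the robot, and variables do not carry over. Pictures are saved under pics/ and viewed, and the job is handed in when it is done.

```bash
mkdir -p pics
cat > h.py <<'E'
import numpy as np, cv2
from plant import robot, eyes
def snap(name,fn):
    c=eyes.read_camera(name); cv2.imwrite('pics/'+fn+'.png',c['pixels'][:,:,::-1]); np.savez('pics/'+fn+'.npz',**c); return c
def load(fn): return dict(np.load('pics/'+fn+'.npz'))
def cast(c,uv,z):
    uv=np.array(uv,float).reshape(-1,1,2)
    n=cv2.undistortPoints(uv,c['camera_matrix'],c['distortion']).reshape(-1,2)
    R=cv2.Rodrigues(c['rvec'])[0]; o=-R.T@c['tvec'].ravel()
    d=np.c_[n,np.ones(len(n))]@R
    return o+d*((z-o[2])/d[:,2])[:,None]
def proj(c,P): return cv2.projectPoints(np.array(P,float).reshape(-1,3),c['rvec'],c['tvec'],c['camera_matrix'],c['distortion'])[0].reshape(-1,2)
E
python3 - <<'E'
from h import *
for n in ['top','side','wrist']:
    c=snap(n,n+'0'); R=cv2.Rodrigues(c['rvec'])[0]; print(n,-R.T@c['tvec'].ravel())
s=robot.sense(); print(s)
E
```

```text
top [ 0.42655901 -0.15585843  0.96873455]
side [ 0.64847447 -1.04753222  0.46993289]
wrist [ 0.31339992 -0.54677002  0.38294113]
{'time': 0.15, 'q': array([-1.27948629e+00,  4.94023542e-01,  1.34599626e+00, -1.55214228e-05,
        1.30249179e+00, -9.54805728e-02]), 'dq': array([ 0.00015343, -0.00106998, -0.00176343, -0.00153756, -0.0017921 ,
        0.00162641]), 'joint_efforts': array([ 5.63066283e-05, -8.79195786e+01, -3.82053852e+01,  7.06210546e-02,
        5.01069752e-02, -3.96697033e-05]), 'tool_pos': array([ 0.23569064, -0.57855639,  0.23248322]), 'tcp_rot': array([-0.13557886, -0.69388705, -0.13622451,  0.6939611 ]), 'contact_force': array([ 0.28896384, -0.84557261,  0.54638798]), 'torque': array([-0.00238497,  0.00993002, -0.0425457 ]), 'opening': 0.09124830131267801}
```

View pics/top0.png

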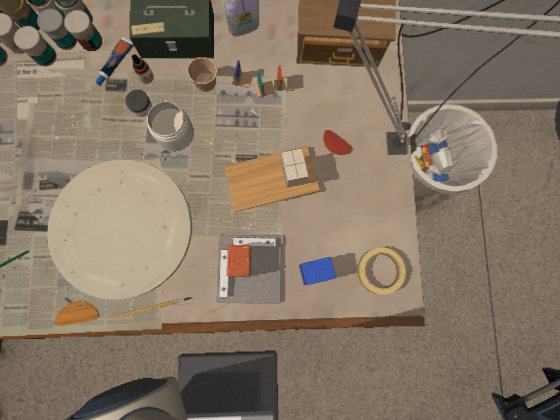

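View pics/side0.png

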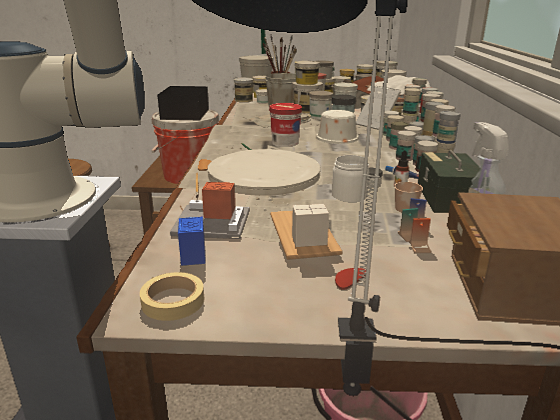

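View pics/wrist0.png

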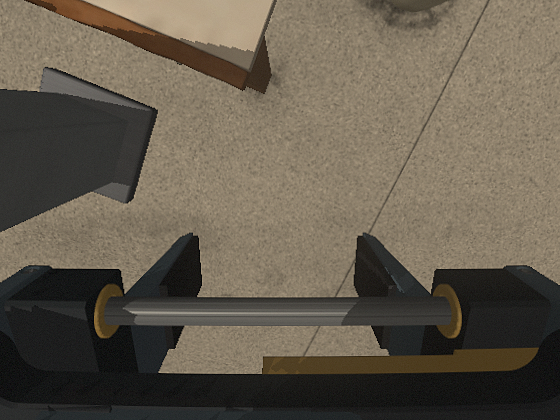

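The top view shows the jig near (251,269) with terracotta on it at (238,261), the board near (272,179) with white at (295,167), the blue look-alike at (318,271), tape at (383,270), jar at (168,126) and rib at (337,142). I'll crop in and measure.

Run:
```python
from h import *
c=load('top0'); im=c['pixels']
a=im[135:310,205:345]; cv2.imwrite('pics/crop0.png',cv2.resize(a,None,fx=4,fy=4,interpolation=cv2.INTER_CUBIC)[:600,:,::-1])
b=cv2.resize(im[225:310,210:295],None,fx=7,fy=7,interpolation=cv2.INTER_CUBIC); cv2.imwrite('pics/crop1.png',b[:,:,::-1])
b=cv2.resize(im[140:215,215:330],None,fx=6,fy=6,interpolation=cv2.INTER_CUBIC); cv2.imwrite('pics/crop2.png',b[:,:,::-1])
```

```text
(no output)
```

View pics/crop1.png

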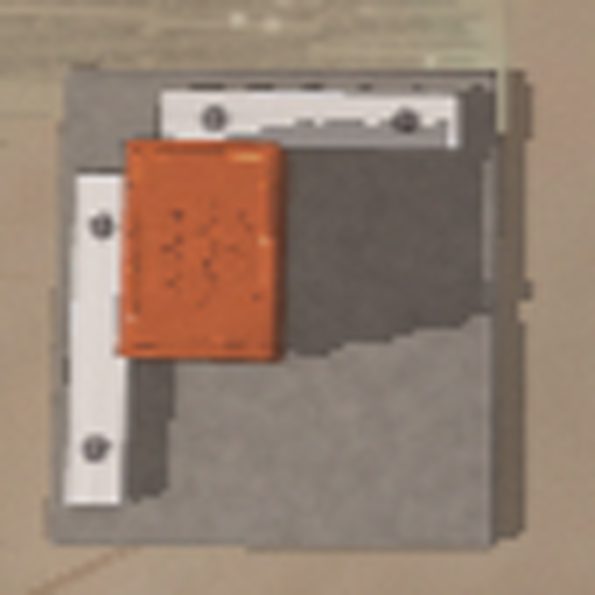

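View pics/crop2.png

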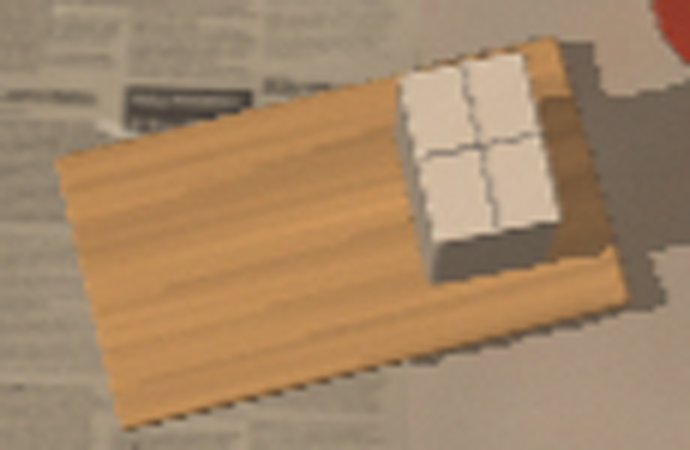

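```bash
cat >> h.py <<'E'
def fit(P,L,W):
    "P: TL,TR,BR,BL in world (TL = far left). returns center and yaw (x axis direction), sizes"
    P=np.array(P)[:,:2]; c=P.mean(0)
    dx=(P[0]+P[1]-P[2]-P[3])/2; dy=(P[0]+P[3]-P[1]-P[2])/2
    y1=np.degrees(np.arctan2(dx[1],dx[0])); y2=np.degrees(np.arctan2(-dy[0],dy[1]))
    return c.round(4),'yawx %.1f yawy %.1f'%(y1,y2),'size %.1f(%g) %.1f(%g)'%(np.linalg.norm(dx)*1e3,L,np.linalg.norm(dy)*1e3,W)
def cc(pts,f,off): return (np.array(pts,float)+.5)/f-.5+np.array(off)
E
python3 - <<'E'
from h import *
c=load('top0'); im=c['pixels']
o1=(210,225);o2=(215,140)
print('terra',fit(cast(c,cc([(127,141),(280,143),(276,357),(122,355)],7,o1),.082),64,46))
print('jig',fit(cast(c,cc([(68,70),(497,72),(490,545),(48,540)],7,o1),.012),150,140))
print('far',fit(cast(c,cc([(160,90),(459,95),(458,148),(162,137)],7,o1),.027),18,94))
print('left',fit(cast(c,cc([(77,173),(122,173),(122,505),(65,503)],7,o1),.027),102,18))
print('screws far/left',cast(c,cc([(215,118),(407,121),(101,225),(95,448)],7,o1),.027).round(4))
print('white',fit(cast(c,cc([(400,75),(527,55),(558,218),(432,242)],6,o2),.088),64,46), cast(c,cc([(478,147)],6,o2),.088))
print('board',fit(cast(c,cc([(57,160),(553,37),(627,302),(122,430)],6,o2),.018),110,200))
hsv=cv2.cvtColor(im,cv2.COLOR_RGB2HSV)
def rect(m,z,roi):
    M=np.zeros_like(m);x0,y0,x1,y1=roi;M[y0:y1,x0:x1]=m[y0:y1,x0:x1]
    k=max(cv2.findContours(M,0,1)[0],key=cv2.contourArea); r=cv2.minAreaRect(k)
    p=cast(c,cv2.boxPoints(r),z); e=p[1]-p[0];g=p[2]-p[1]
    print(p[:,:2].mean(0).round(4),np.linalg.norm(e)*1e3,np.degrees(np.arctan2(e[1],e[0])),np.linalg.norm(g)*1e3)
h,s,v=[hsv[...,i].astype(int) for i in range(3)]
rect(((h<12)&(s>160)&(v>120)).astype(np.uint8),.082,(210,225,295,310))
rect(((s<60)&(v>190)).astype(np.uint8),.088,(278,145,312,190))
rect(((h>8)&(h<20)&(s>100)&(v>90)).astype(np.uint8),.018,(215,140,330,215))
print('others', cast(c,[(383,270),(318,271),(168,126),(337,142),(397,143)],0.02).round(3))
c=load('side0'); b=cv2.resize(c['pixels'][170:275,160:350],None,fx=4,fy=4,interpolation=cv2.INTER_CUBIC); cv2.imwrite('pics/crop3.png',b[:,:,::-1])
E
```

```text
terra (array([ 0.4702, -0.0948]), 'yawx -1.7 yawy -2.2', 'size 62.3(64) 44.9(46)')
jig (array([ 0.4557, -0.1135]), 'yawx -2.4 yawy -1.9', 'size 147.3(150) 137.2(140)')
far (array([ 0.5128, -0.1254]), 'yawx -0.3 yawy -2.9', 'size 15.7(18) 93.4(94)')
left (array([ 0.4465, -0.0585]), 'yawx -1.2 yawy -2.6', 'size 101.2(102) 15.7(18)')
screws far/left [[ 0.5134 -0.0957  0.027 ]
 [ 0.511  -0.1559  0.027 ]
 [ 0.4809 -0.0599  0.027 ]
 [ 0.4127 -0.0579  0.027 ]]
white (array([ 0.6699, -0.2163]), 'yawx 8.7 yawy 9.1', 'size 61.4(64) 45.8(46)') [[ 0.66993915 -0.21584171  0.088     ]]
board (array([ 0.6574, -0.1675]), 'yawx 12.9 yawy 13.3', 'size 107.7(110) 196.7(200)')
[ 0.4704 -0.0952] 43.28331844499105 -91.38048742429056 61.212283935872875
[ 0.6524 -0.2076] 20.963673221842857 -79.43110384978837 29.499374525738418
[ 0.6579 -0.1688] 202.6967904442551 -76.47937586602366 110.89476249297789
others [[ 0.444 -0.409  0.02 ]
 [ 0.445 -0.265  0.02 ]
 [ 0.785  0.068  0.02 ]
 [ 0.74  -0.322  0.02 ]
 [ 0.735 -0.462  0.02 ]]
```

View pics/crop3.png

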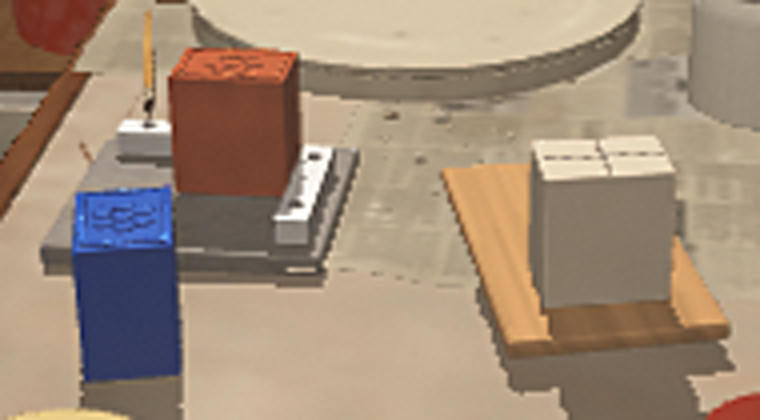

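```bash
cat >> h.py <<'E'
from scipy.spatial.transform import Rotation as Ro
def rt(s): w,x,y,z=s['tcp_rot']; return Ro.from_quat([x,y,z,w])
def plan(target,yaw):
    "mm shift in current tool axes; rotvec (tool) to point down with jaws across yaw (deg)"
    s=robot.sense(); R=rt(s); M=R.as_matrix()
    d=(np.array(target)-s['tool_pos'])*1e3
    y=np.radians(yaw); best=None
    for k in(1,-1):
        z=k*np.array([np.cos(y),np.sin(y),0]); x=np.array([0,0,-1.]); T=np.c_[x,np.cross(z,x),z]
        rv=Ro.from_matrix(M.T@T).as_rotvec()
        if best is None or np.linalg.norm(rv)<np.linalg.norm(best[0]): best=(rv,T)
    print('t',s['time'],'pos',s['tool_pos'].round(4),'open',s['opening'],'q6',s['q'][5].round(2))
    print('zaxis yaw',np.degrees(np.arctan2(M[1,2],M[0,2])).round(2),'world d',d.round(1),'F',s['contact_force'].round(2),'T',s['torque'].round(2))
    print('rot first: rotvec',best[0].round(4),' then shift',(best[1].T@d).round(1)); print('shift now',(M.T@d).round(1))
E
python3 -c "
from h import *
plan([.4703,-.095,.2],-1.9)"
```

```text
t 0.15 pos [ 0.2357 -0.5786  0.2325] open 0.09124830131267801 q6 -0.1
zaxis yaw -157.84 world d [234.6 483.6 -32.5] F [ 0.29 -0.85  0.55] T [-0.    0.01 -0.04]
rot first: rotvec [4.2e-01 1.0e-04 9.0e-04]  then shift [  32.5 -491.1 -218.4]
shift now [  32.8 -359.3 -399.7]
```

```bash
python3 -m inch '[{"delta_pos":[0,0,0],"rot":[0.14,0,0]},{"delta_pos":[0,0,0],"rot":[0.14,0,0]},{"delta_pos":[0,0,0],"rot":[0.14,0,0]},{"delta_pos":[0,-40,-18],"rot":[0,0,0]},{"delta_pos":[0,-50,-22],"rot":[0,0,0]}]' 91; python3 -m inch '[{"delta_pos":[0,-50,-22],"rot":[0,0,0]},{"delta_pos":[0,-50,-22],"rot":[0,0,0]},{"delta_pos":[0,-50,-22],"rot":[0,0,0]},{"delta_pos":[0,-50,-22],"rot":[0,0,0]},{"delta_pos":[0,-50,-22],"rot":[0,0,0]}]'; python3 -c "
from h import *
plan([.4703,-.095,.2],-1.9)"
```

```text
time: 0.78
tool_pos: [0.2788, -0.4896, 0.2325]
tcp_rot: [0.012, -0.707, 0.012, 0.707]
contact_force: [0.8, -0.0, -0.2]
opening: 0.0911
time: 1.4
tool_pos: [0.3975, -0.2424, 0.2329]
tcp_rot: [-0.012, 0.707, -0.012, -0.707]
contact_force: [1.4, -0.1, 1.0]
opening: 0.0911
t 1.4 pos [ 0.3975 -0.2424  0.2329] open 0.09107694128003331 q6 0.93
zaxis yaw 178.08 world d [ 72.8 147.4 -32.9] F [ 1.43 -0.06  1.01] T [0.05 0.01 0.05]
rot first: rotvec [-0.0003 -0.0002 -0.    ]  then shift [  32.9 -149.7  -67.9]
shift now [  32.9 -149.7  -67.9]
```

```bash
python3 -m inch '[{"delta_pos":[0,-50,-22],"rot":[0,0,0]},{"delta_pos":[0,-50,-22],"rot":[0,0,0]},{"delta_pos":[0,-40,-19],"rot":[0,0,0]},{"delta_pos":[10,-10,-5],"rot":[0,0,0]},{"delta_pos":[10,0,0],"rot":[0,0,0]}]'; python3 -m inch '[{"delta_pos":[0,0,0],"rot":[0,0,0]}]'; python3 -c "
from h import *
plan([.4703,-.095,.062],-1.9)
snap('wrist','wrist1')"
```

```text
time: 2.02
tool_pos: [0.4698, -0.0961, 0.2122]
tcp_rot: [0.011, -0.707, 0.011, 0.707]
contact_force: [-0.4, -0.1, -1.1]
opening: 0.0906
time: 2.15
tool_pos: [0.469, -0.0971, 0.2119]
tcp_rot: [0.012, -0.706, 0.012, 0.708]
contact_force: [0.4, -0.4, 0.2]
opening: 0.0907
t 2.15 pos [ 0.469  -0.0971  0.2119] open 0.09070603433506588 q6 1.28
zaxis yaw 178.05 world d [   1.3    2.1 -149.9] F [ 0.43 -0.44  0.16] T [0.   0.04 0.05]
rot first: rotvec [-0.0009  0.002   0.0004]  then shift [149.9  -2.1  -1.3]
shift now [149.9  -2.1  -1.6]
```

View pics/wrist1.png

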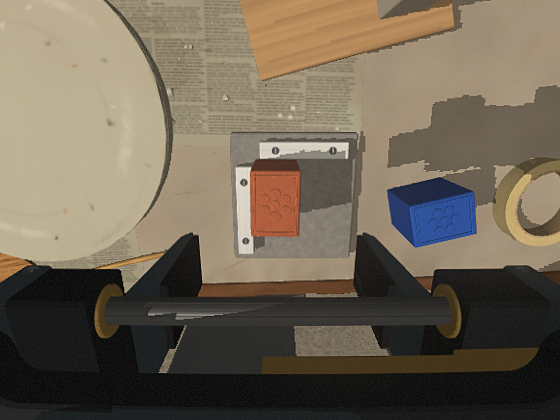

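The wrist view shows terracotta's top face at about x 251–300, y 170–237, centred between the fingers (about 190–370). I'll cross-check its position and that of the jig against the top view.

Run:
```python
from h import *
c=load('wrist1'); b=cv2.resize(c['pixels'][125:265,225:365],None,fx=4.2,fy=4.2,interpolation=cv2.INTER_CUBIC); cv2.imwrite('pics/crop4.png',b[:,:,::-1])
print(proj(c,[[.4703+a,-.095+b,.082] for a,b in((.032,.023),(.032,-.023),(-.032,-.023),(-.032,.023))]).round(1))
```

```text
[[247.5 170.1]
 [299.5 168.4]
 [300.3 235.6]
 [251.7 237.1]]
```

View pics/crop4.png

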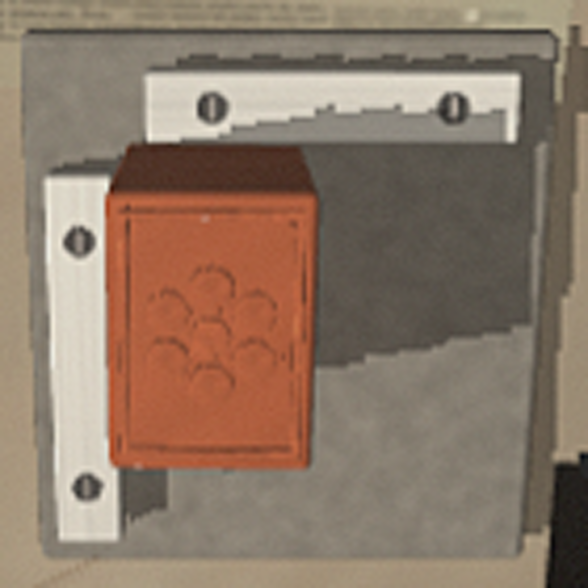

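Run:
```python
from h import *
c=load('wrist1'); o=(225,125)
print('terra',fit(cast(c,cc([(107,195),(317,195),(309,467),(112,467)],4.2,o),.082),64,46))
print('jig',fit(cast(c,cc([(24,32),(555,36),(522,553),(45,555)],4.2,o),.012),150,140))
p=cast(c,cc([(212,108),(455,107),(79,242),(87,488)],4.2,o),.027)
print(p.round(4),np.degrees(np.arctan2(-(p[0]-p[1])[0],(p[0]-p[1])[1])),np.degrees(np.arctan2((p[2]-p[3])[1],(p[2]-p[3])[0])))
```

```text
terra (array([ 0.4698, -0.0951]), 'yawx -2.3 yawy -1.9', 'size 61.8(64) 44.3(46)')
jig (array([ 0.4556, -0.1146]), 'yawx -1.7 yawy -2.0', 'size 145.9(150) 136.4(140)')
[[ 0.5121 -0.0964  0.027 ]
 [ 0.5104 -0.1567  0.027 ]
 [ 0.4794 -0.0613  0.027 ]
 [ 0.4115 -0.059   0.027 ]] -1.6124511016923575 -1.905976863619898
```

```bash
python3 -m inch '[{"delta_pos":[30,-2,-1.3],"rot":[0,0,0]},{"delta_pos":[40,0,0],"rot":[0,0,0]},{"delta_pos":[40,0,0],"rot":[0,0,0]},{"delta_pos":[30,0,0],"rot":[0,0,0]},{"delta_pos":[10,0,0],"rot":[0,0,0]}]'; python3 -m inch '[{"delta_pos":[0,0,0],"rot":[0,0,0]},{"delta_pos":[0,0,0],"rot":[0,0,0]}]'; python3 -c "
from h import *
plan([.4703,-.095,.062],-1.9)"
```

```text
time: 2.82
tool_pos: [0.4705, -0.0951, 0.0618]
tcp_rot: [0.012, -0.706, 0.012, 0.708]
contact_force: [0.4, -0.0, -0.2]
opening: 0.0913
time: 3.08
tool_pos: [0.4719, -0.0948, 0.064]
tcp_rot: [-0.012, 0.708, -0.012, -0.706]
contact_force: [-0.3, -0.3, 0.9]
opening: 0.0909
t 3.075 pos [ 0.4719 -0.0948  0.064 ] open 0.09087781634940853 q6 1.28
zaxis yaw 178.08 world d [-1.6 -0.2 -2. ] F [-0.27 -0.29  0.94] T [ 0.01 -0.03  0.02]
rot first: rotvec [-0.0004 -0.0016 -0.0005]  then shift [2.  0.2 1.6]
shift now [2.  0.2 1.6]
```

```bash
python3 -m inch '[{"delta_pos":[0,0,0],"rot":[0,0,0]},{"delta_pos":[0,0,0],"rot":[0,0,0]},{"delta_pos":[0,0,0],"rot":[0,0,0]},{"delta_pos":[0,0,0],"rot":[0,0,0]},{"delta_pos":[0,0,0],"rot":[0,0,0]}]' 36 25; python3 -m inch '[{"delta_pos":[0,0,0],"rot":[0,0,0]},{"delta_pos":[0,0,0],"rot":[0,0,0]}]'
```

```text
time: 3.7
tool_pos: [0.4713, -0.0944, 0.0629]
tcp_rot: [0.012, -0.707, 0.012, 0.707]
contact_force: [-0.9, 0.2, 0.7]
opening: 0.0457
time: 3.95
tool_pos: [0.4713, -0.0944, 0.0629]
tcp_rot: [-0.012, 0.707, -0.012, -0.707]
contact_force: [-0.3, 0.1, 1.0]
opening: 0.0458
```

```bash
python3 -m inch '[{"delta_pos":[-5,0,0],"rot":[0,0,0]},{"delta_pos":[-15,0,0],"rot":[0,0,0]},{"delta_pos":[-25,0,0],"rot":[0,0,0]},{"delta_pos":[-30,0,0],"rot":[0,0,0]},{"delta_pos":[-25,0,0],"rot":[0,0,0]}]'; python3 -m inch '[{"delta_pos":[-5,0,0],"rot":[0,0,0]},{"delta_pos":[0,0,0],"rot":[0,0,0]}]'; python3 -c "
from h import *
plan([.6463,-.1193,.165],13)"
```

```text
time: 4.58
tool_pos: [0.4711, -0.0943, 0.1642]
tcp_rot: [-0.012, 0.707, -0.012, -0.707]
contact_force: [0.4, 0.1, -2.3]
opening: 0.0461
time: 4.82
tool_pos: [0.4711, -0.0943, 0.1676]
tcp_rot: [0.012, -0.707, 0.012, 0.707]
contact_force: [-0.8, 0.4, -3.0]
opening: 0.0456
t 4.825 pos [ 0.4711 -0.0943  0.1676] open 0.04559619831918858 q6 1.28
zaxis yaw 178.09 world d [175.2 -25.   -2.6] F [-0.78  0.41 -2.98] T [0.02 0.04 0.02]
rot first: rotvec [-2.602e-01  1.000e-04  0.000e+00]  then shift [   2.6   63.7 -165.1]
shift now [   2.6   19.1 -176. ]
```

```bash
python3 -m inch '[{"delta_pos":[0,0,0],"rot":[-0.13,0,0]},{"delta_pos":[0,0,0],"rot":[-0.13,0,0]},{"delta_pos":[0,9,-25],"rot":[0,0,0]},{"delta_pos":[0,18,-45],"rot":[0,0,0]},{"delta_pos":[0,18,-45],"rot":[0,0,0]}]'; python3 -m inch '[{"delta_pos":[0,13,-35],"rot":[0,0,0]},{"delta_pos":[0,6,-15],"rot":[0,0,0]},{"delta_pos":[0,0,0],"rot":[0,0,0]}]'; python3 -c "
from h import *
plan([.6463,-.1193,.165],13)
snap('side','side1');snap('wrist','wrist2')"
```

```text
time: 5.45
tool_pos: [0.5942, -0.1124, 0.1664]
tcp_rot: [-0.08, -0.702, -0.08, 0.703]
contact_force: [-0.4, -0.5, -1.8]
opening: 0.0462
time: 5.82
tool_pos: [0.6465, -0.1196, 0.1659]
tcp_rot: [-0.08, -0.702, -0.08, 0.703]
contact_force: [-0.9, -0.4, -2.7]
opening: 0.0456
t 5.825 pos [ 0.6465 -0.1196  0.1659] open 0.04561559139426691 q6 1.07
zaxis yaw -167.0 world d [-0.2  0.3 -0.9] F [-0.94 -0.45 -2.66] T [0.03 0.04 0.07]
rot first: rotvec [0.     0.0019 0.0011]  then shift [ 0.9 -0.3  0.1]
shift now [ 0.9 -0.3  0.1]
```

View pics/side1.png

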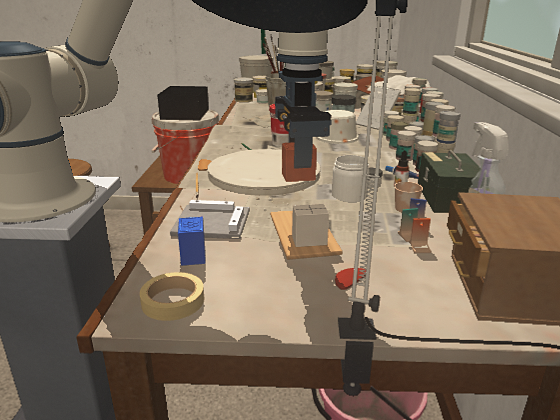

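View pics/wrist2.png

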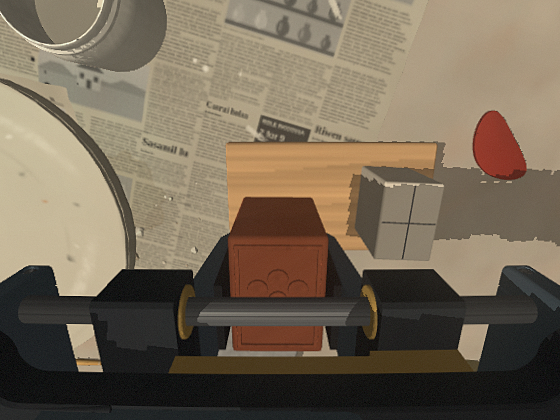

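```bash
python3 -m inch '[{"delta_pos":[20,0,0],"rot":[0,0,0]},{"delta_pos":[30,0,0],"rot":[0,0,0]},{"delta_pos":[25,0,0],"rot":[0,0,0]},{"delta_pos":[13,0,0],"rot":[0,0,0]},{"delta_pos":[0,0,0],"rot":[0,0,0]}]'; python3 -m inch '[{"delta_pos":[3,0,0],"rot":[0,0,0]},{"delta_pos":[3,0,0],"rot":[0,0,0]},{"delta_pos":[0,0,0],"rot":[0,0,0]}]'
```

```text
time: 6.55
tool_pos: [0.6457, -0.1195, 0.0794]
tcp_rot: [-0.08, -0.702, -0.08, 0.703]
contact_force: [-0.2, 0.1, -2.2]
opening: 0.046
time: 6.92
tool_pos: [0.6465, -0.1196, 0.0741]
tcp_rot: [0.08, 0.703, 0.08, -0.702]
contact_force: [0.0, -0.2, -2.4]
opening: 0.0455
```

```bash
python3 -m inch '[{"delta_pos":[1,0,0],"rot":[0,0,0]},{"delta_pos":[0,0,0],"rot":[0,0,0]}]'; python3 -m inch '[{"delta_pos":[1,0,0],"rot":[0,0,0]},{"delta_pos":[0,0,0],"rot":[0,0,0]}]'
```

```text
time: 7.18
tool_pos: [0.6465, -0.1197, 0.0729]
tcp_rot: [0.08, 0.703, 0.08, -0.703]
contact_force: [1.1, 0.4, -3.1]
opening: 0.0458
time: 7.42
tool_pos: [0.6464, -0.1196, 0.0719]
tcp_rot: [-0.08, -0.703, -0.08, 0.703]
contact_force: [0.3, -0.5, -2.3]
opening: 0.0461
```

```bash
python3 -m inch '[{"delta_pos":[1,0,0],"rot":[0,0,0]},{"delta_pos":[0,0,0],"rot":[0,0,0]}]'; python3 -m inch '[{"delta_pos":[1,0,0],"rot":[0,0,0]},{"delta_pos":[0,0,0],"rot":[0,0,0]}]';  python3 -m inch '[{"delta_pos":[1,0,0],"rot":[0,0,0]},{"delta_pos":[0,0,0],"rot":[0,0,0]}]'
```

```text
time: 7.68
tool_pos: [0.6464, -0.1196, 0.0708]
tcp_rot: [-0.08, -0.703, -0.08, 0.703]
contact_force: [0.1, 0.4, -2.6]
opening: 0.0458
time: 7.92
tool_pos: [0.6464, -0.1196, 0.0698]
tcp_rot: [-0.08, -0.703, -0.08, 0.703]
contact_force: [-0.2, -0.2, -2.6]
opening: 0.0457
time: 8.18
tool_pos: [0.6465, -0.1197, 0.0689]
tcp_rot: [0.08, 0.703, 0.08, -0.703]
contact_force: [-0.5, -0.6, -0.3]
opening: 0.046
```

```bash
python3 -m inch '[{"delta_pos":[0.5,0,0],"rot":[0,0,0]},{"delta_pos":[0,0,0],"rot":[0,0,0]}]'; python3 -m inch '[{"delta_pos":[0,0,0],"rot":[0,0,0]},{"delta_pos":[0,0,0],"rot":[0,0,0]},{"delta_pos":[0,0,0],"rot":[0,0,0]}]' 70; python3 -m inch '[{"delta_pos":[-5,0,0],"rot":[0,0,0]},{"delta_pos":[-15,0,0],"rot":[0,0,0]},{"delta_pos":[-30,0,0],"rot":[0,0,0]},{"delta_pos":[-30,0,0],"rot":[0,0,0]},{"delta_pos":[-20,0,0],"rot":[0,0,0]}]'; python3 -c "
from h import *
plan([.6699,-.2160,.165],8.9)
snap('side','side2');snap('wrist','wrist3')"
```

```text
time: 8.43
tool_pos: [0.6465, -0.1197, 0.0689]
tcp_rot: [0.08, 0.703, 0.08, -0.702]
contact_force: [-2.4, 0.9, 7.0]
opening: 0.046
time: 8.8
tool_pos: [0.6465, -0.1197, 0.0684]
tcp_rot: [-0.08, -0.703, -0.08, 0.703]
contact_force: [-0.2, -0.1, 0.2]
opening: 0.0695
time: 9.43
tool_pos: [0.647, -0.1198, 0.1712]
tcp_rot: [0.08, 0.703, 0.08, -0.702]
contact_force: [-0.3, -0.2, -0.2]
opening: 0.0701
t 9.425 pos [ 0.647  -0.1198  0.1712] open 0.07013227228526159 q6 1.07
zaxis yaw -167.0 world d [ 22.9 -96.2  -6.2] F [-0.28 -0.24 -0.21] T [0.01 0.01 0.01]
rot first: rotvec [ 0.0715 -0.0022 -0.0011]  then shift [ 6.2 98.6 -7.7]
shift now [ 6.3 98.9 -0.6]
```

View pics/side2.png

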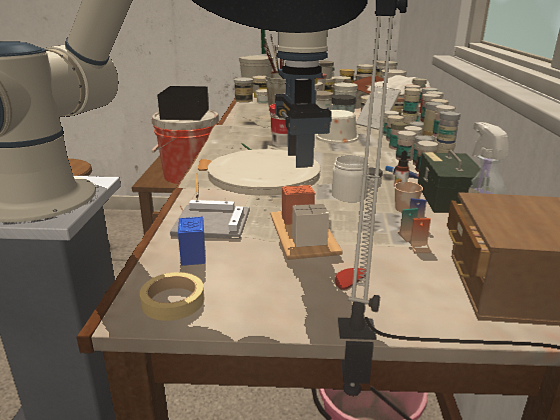

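View pics/wrist3.png

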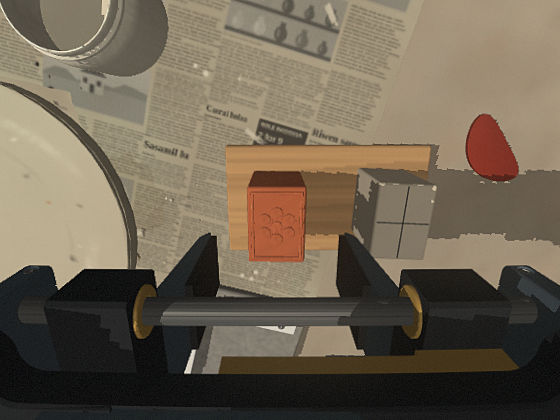

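```bash
python3 - <<'E'
from h import *
c=load('wrist3'); b=cv2.resize(c['pixels'][140:280,220:450],None,fx=3.4,fy=3.4,interpolation=cv2.INTER_CUBIC); cv2.imwrite('pics/crop5.png',b[:,:,::-1])
print(cast(c,[(404.5,223)],.088))
E
python3 -m inch '[{"delta_pos":[0,0,0],"rot":[0.072,0,0]},{"delta_pos":[0,25,-2],"rot":[0,0,0]},{"delta_pos":[0,40,-4],"rot":[0,0,0]},{"delta_pos":[0,25,-2],"rot":[0,0,0]},{"delta_pos":[0,8.5,0],"rot":[0,0,0]}]' 82;python3 -m inch '[{"delta_pos":[0,0,0],"rot":[0,0,0]}]'; python3 -c "
from h import *
plan([.6699,-.2160,.068],8.9)
c=snap('wrist','wrist4')
cv2.imwrite('pics/crop6.png',cv2.resize(c['pixels'][140:270,190:390],None,fx=4,fy=4,interpolation=cv2.INTER_CUBIC)[:,:,::-1])"
```

```text
[[ 0.66990643 -0.21836714  0.088     ]]
time: 10.15
tool_pos: [0.6695, -0.2175, 0.168]
tcp_rot: [-0.054, -0.705, -0.054, 0.705]
contact_force: [-0.1, 0.2, 0.0]
opening: 0.0824
time: 10.28
tool_pos: [0.6693, -0.2158, 0.1681]
tcp_rot: [-0.054, -0.705, -0.055, 0.705]
contact_force: [0.2, 0.6, -0.5]
opening: 0.0819
t 10.275 pos [ 0.6693 -0.2158  0.1681] open 0.08189781969344713 q6 1.02
zaxis yaw -171.15 world d [   0.6   -0.2 -100.1] F [ 0.22  0.56 -0.47] T [0.04 0.04 0.02]
rot first: rotvec [-0.0009  0.0004  0.0005]  then shift [100.1   0.3  -0.6]
shift now [100.1   0.4  -0.6]
```

View pics/crop5.png

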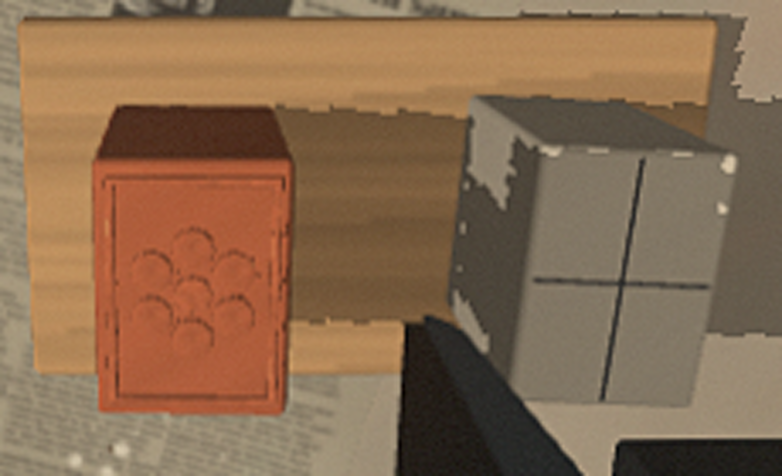

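View pics/crop6.png

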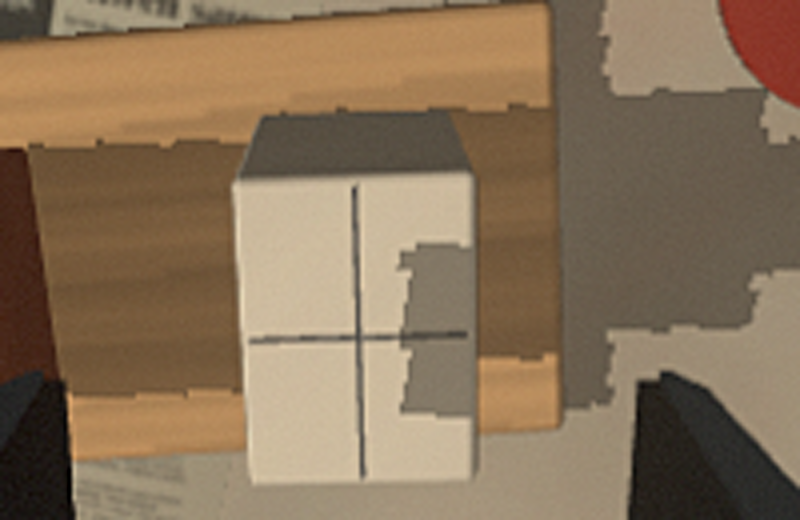

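Run:
```python
from h import *
c=load('wrist4'); o=(190,140)
p=cast(c,cc([(236,182),(473,174),(475,482),(252,484),(358,338),(354,188),(363,477)],4,o),.088)
print('white',fit(p[:4],64,46),p[4].round(4)); d=p[5]-p[6]; print(np.degrees(np.arctan2(d[1],d[0])))
c=load('wrist3'); o=(220,140)
p=cast(c,cc([(95,158),(292,158),(284,412),(100,412)],3.4,o),.088); print('terra',fit(p,64,46))
```

```text
white (array([ 0.6698, -0.2174]), 'yawx 10.6 yawy 10.2', 'size 62.2(64) 44.1(46)') [ 0.6695 -0.2172  0.088 ]
10.673669637003139
terra (array([ 0.6457, -0.12  ]), 'yawx 12.7 yawy 13.0', 'size 62.3(64) 44.0(46)')
```

```bash
python3 -m inch '[{"delta_pos":[25,0.9,-0.5],"rot":[-0.02,0,0]},{"delta_pos":[35,0,0],"rot":[0,0,0]},{"delta_pos":[30,0,0],"rot":[0,0,0]},{"delta_pos":[10,0,0],"rot":[0,0,0]},{"delta_pos":[0,0,0],"rot":[0,0,0]}]'; python3 -m inch '[{"delta_pos":[0,0,0],"rot":[0,0,0]},{"delta_pos":[0,0,0],"rot":[0,0,0]},{"delta_pos":[0,0,0],"rot":[0,0,0]},{"delta_pos":[0,0,0],"rot":[0,0,0]},{"delta_pos":[0,0,0],"rot":[0,0,0]}]' 36 25; python3 -m inch '[{"delta_pos":[0,0,0],"rot":[0,0,0]},{"delta_pos":[0,0,0],"rot":[0,0,0]}]'
```

```text
time: 10.95
tool_pos: [0.6702, -0.2159, 0.0686]
tcp_rot: [-0.062, -0.704, -0.062, 0.705]
contact_force: [0.4, -0.1, 0.3]
opening: 0.0816
time: 11.58
tool_pos: [0.6703, -0.2167, 0.0687]
tcp_rot: [0.062, 0.705, 0.062, -0.704]
contact_force: [-0.7, -0.7, 4.2]
opening: 0.0462
time: 11.82
tool_pos: [0.6703, -0.2167, 0.0687]
tcp_rot: [0.062, 0.705, 0.062, -0.704]
contact_force: [-1.1, -0.5, 5.9]
opening: 0.0459
```

```bash
python3 -m inch '[{"delta_pos":[-5,0,0],"rot":[0,0,0]},{"delta_pos":[-15,0,0],"rot":[0,0,0]},{"delta_pos":[-30,0,0],"rot":[0,0,0]},{"delta_pos":[-30,0,0],"rot":[0,0,0]},{"delta_pos":[-20,0,0],"rot":[0,0,0]}]'; python3 -m inch '[{"delta_pos":[-5,0,0],"rot":[0,0,0]},{"delta_pos":[0,0,0],"rot":[0,0,0]}]'; python3 -c "
from h import *
plan([.4625,-.1042,.165],-1.9)
c=snap('wrist','wrist5')"
```

```text
time: 12.45
tool_pos: [0.6706, -0.2167, 0.171]
tcp_rot: [0.062, 0.705, 0.061, -0.704]
contact_force: [-0.2, -0.3, -3.3]
opening: 0.0459
time: 12.7
tool_pos: [0.67, -0.2165, 0.1734]
tcp_rot: [-0.062, -0.704, -0.062, 0.704]
contact_force: [-0.4, 0.3, -2.2]
opening: 0.0461
t 12.7 pos [ 0.67   -0.2165  0.1734] open 0.046088960566721654 q6 1.0
zaxis yaw -169.98 world d [-207.5  112.3   -8.4] F [-0.44  0.26 -2.23] T [ 0.02  0.03 -0.06]
rot first: rotvec [0.208 0.    0.   ]  then shift [   8.4 -105.3  211.2]
shift now [   8.4 -146.7  184.9]
```

View pics/wrist5.png

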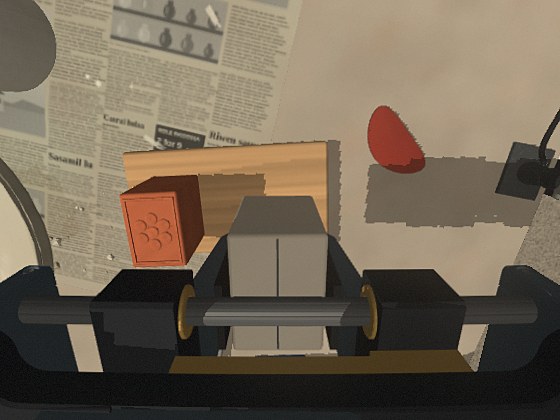

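White is held straight at (278,290) and terracotta is still upright at (160,225).

```bash
python3 -m inch '[{"delta_pos":[0,0,0],"rot":[0.104,0,0]},{"delta_pos":[0,0,0],"rot":[0.104,0,0]},{"delta_pos":[0,-13,25],"rot":[0,0,0]},{"delta_pos":[0,-20,40],"rot":[0,0,0]},{"delta_pos":[0,-22,45],"rot":[0,0,0]}]'; python3 -m inch '[{"delta_pos":[0,-22,45],"rot":[0,0,0]},{"delta_pos":[0,-18,36],"rot":[0,0,0]},{"delta_pos":[0,-10,20],"rot":[0,0,0]},{"delta_pos":[0,0,0],"rot":[0,0,0]},{"delta_pos":[0,0,0],"rot":[0,0,0]}]'; python3 -c "
from h import *
plan([.4625,-.1042,.065],-1.9)
c=snap('wrist','wrist6');snap('top','top6')"
```

```text
time: 13.38
tool_pos: [0.5605, -0.1572, 0.1723]
tcp_rot: [0.012, -0.707, 0.012, 0.707]
contact_force: [0.3, -0.3, -2.0]
opening: 0.0459
time: 14.0
tool_pos: [0.4633, -0.1048, 0.1732]
tcp_rot: [-0.012, 0.707, -0.012, -0.707]
contact_force: [-1.1, 0.1, -2.8]
opening: 0.0461
t 14.0 pos [ 0.4633 -0.1048  0.1732] open 0.04606068470257901 q6 1.26
zaxis yaw 178.1 world d [  -0.8    0.6 -108.2] F [-1.05  0.11 -2.77] T [0.06 0.   0.02]
rot first: rotvec [-0.     -0.0001 -0.    ]  then shift [108.2  -0.6   0.8]
shift now [108.2  -0.6   0.8]
```

View pics/wrist6.png

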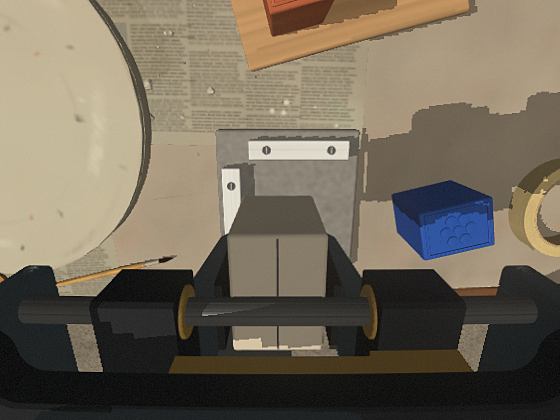

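```bash
python3 -m inch '[{"delta_pos":[20,0,0],"rot":[0,0,0]},{"delta_pos":[35,0,0],"rot":[0,0,0]},{"delta_pos":[30,0,0],"rot":[0,0,0]},{"delta_pos":[15,0,0],"rot":[0,0,0]},{"delta_pos":[4,0,0],"rot":[0,0,0]}]'; python3 -m inch '[{"delta_pos":[2,0,0],"rot":[0,0,0]},{"delta_pos":[0,0,0],"rot":[0,0,0]}]'; python3 -m inch '[{"delta_pos":[1,0,0],"rot":[0,0,0]},{"delta_pos":[0,0,0],"rot":[0,0,0]}]'
```

```text
time: 14.72
tool_pos: [0.4628, -0.1047, 0.0684]
tcp_rot: [0.012, -0.707, 0.012, 0.707]
contact_force: [1.0, -0.5, -3.4]
opening: 0.0456
time: 14.98
tool_pos: [0.4632, -0.1048, 0.0678]
tcp_rot: [-0.012, 0.707, -0.012, -0.707]
contact_force: [-0.3, -0.7, -2.8]
opening: 0.046
time: 15.22
tool_pos: [0.4629, -0.1046, 0.0666]
tcp_rot: [-0.012, 0.707, -0.012, -0.707]
contact_force: [0.3, 0.5, -2.5]
opening: 0.046
```

```bash
python3 -m inch '[{"delta_pos":[1,0,0],"rot":[0,0,0]},{"delta_pos":[0,0,0],"rot":[0,0,0]}]'; python3 -m inch '[{"delta_pos":[1,0,0],"rot":[0,0,0]},{"delta_pos":[0,0,0],"rot":[0,0,0]}]'
```

```text
time: 15.48
tool_pos: [0.4627, -0.1046, 0.0654]
tcp_rot: [0.012, -0.707, 0.012, 0.707]
contact_force: [-0.2, 0.4, -2.7]
opening: 0.0457
time: 15.72
tool_pos: [0.4627, -0.1046, 0.0643]
tcp_rot: [0.012, -0.707, 0.012, 0.707]
contact_force: [0.2, 0.5, -3.4]
opening: 0.0457
```

```bash
python3 -m inch '[{"delta_pos":[1,0,0],"rot":[0,0,0]},{"delta_pos":[0,0,0],"rot":[0,0,0]}]'; python3 -m inch '[{"delta_pos":[0.5,0,0],"rot":[0,0,0]},{"delta_pos":[0,0,0],"rot":[0,0,0]}]';python3 -m inch '[{"delta_pos":[0.5,0,0],"rot":[0,0,0]},{"delta_pos":[0,0,0],"rot":[0,0,0]}]'
```

```text
time: 15.98
tool_pos: [0.4627, -0.1046, 0.0633]
tcp_rot: [0.012, -0.707, 0.012, 0.707]
contact_force: [-0.1, -0.1, -2.8]
opening: 0.0458
time: 16.23
tool_pos: [0.4628, -0.1046, 0.0629]
tcp_rot: [0.012, -0.707, 0.012, 0.707]
contact_force: [-0.7, 0.0, -2.4]
opening: 0.0462
time: 16.48
tool_pos: [0.4628, -0.1046, 0.0627]
tcp_rot: [-0.012, 0.707, -0.012, -0.707]
contact_force: [0.2, 0.0, 4.8]
opening: 0.0457
```

```bash
python3 -m inch '[{"delta_pos":[0,-3,0],"rot":[0,0,0]},{"delta_pos":[0,-3,0],"rot":[0,0,0]},{"delta_pos":[0,-2,0],"rot":[0,0,0]},{"delta_pos":[0,-1,0],"rot":[0,0,0]},{"delta_pos":[0,0,0],"rot":[0,0,0]}]'; python3 -m inch '[{"delta_pos":[0,-1,0],"rot":[0,0,0]},{"delta_pos":[0,0,0],"rot":[0,0,0]}]'
```

```text
time: 17.1
tool_pos: [0.4635, -0.0956, 0.0627]
tcp_rot: [-0.012, 0.707, -0.012, -0.707]
contact_force: [-0.0, -1.9, 6.2]
opening: 0.0459
time: 17.35
tool_pos: [0.4636, -0.0946, 0.0627]
tcp_rot: [-0.012, 0.707, -0.012, -0.707]
contact_force: [-0.5, -2.2, 5.7]
opening: 0.0461
```

```bash
python3 -m inch '[{"delta_pos":[0,-0.7,0],"rot":[0,0,0]},{"delta_pos":[0,0,0],"rot":[0,0,0]}]'
```

```text
time: 17.6
tool_pos: [0.4636, -0.094, 0.0627]
tcp_rot: [-0.012, 0.707, -0.012, -0.707]
contact_force: [-0.5, -2.8, 5.4]
opening: 0.0459
```

```bash
python3 -m inch '[{"delta_pos":[0,-0.7,0],"rot":[0,0,0]},{"delta_pos":[0,0,0],"rot":[0,0,0]}]'
```

```text
time: 17.85
tool_pos: [0.4636, -0.0932, 0.0627]
tcp_rot: [-0.012, 0.707, -0.012, -0.707]
contact_force: [0.1, -2.2, 5.0]
opening: 0.0459
```

```bash
python3 -m inch '[{"delta_pos":[0,-0.6,0],"rot":[0,0,0]},{"delta_pos":[0,0,0],"rot":[0,0,0]}]'; python3 -m inch '[{"delta_pos":[0,-0.5,0],"rot":[0,0,0]},{"delta_pos":[0,0,0],"rot":[0,0,0]}]'
```

```text
time: 18.1
tool_pos: [0.4636, -0.0927, 0.0627]
tcp_rot: [-0.012, 0.707, -0.012, -0.707]
contact_force: [0.2, -2.6, 5.2]
opening: 0.0459
time: 18.35
tool_pos: [0.4637, -0.0924, 0.0627]
tcp_rot: [-0.011, 0.707, -0.012, -0.707]
contact_force: [-0.1, -5.5, 5.8]
opening: 0.0462
```

```bash
python3 -m inch '[{"delta_pos":[0,-0.5,0],"rot":[0,0,0]},{"delta_pos":[0,0,0],"rot":[0,0,0]}]'
```

```text
time: 18.6
tool_pos: [0.4637, -0.0924, 0.0627]
tcp_rot: [-0.011, 0.707, -0.012, -0.707]
contact_force: [-2.0, -11.5, 5.7]
opening: 0.046
```

```bash
python3 -m inch '[{"delta_pos":[0,0,-2],"rot":[0,0,0]},{"delta_pos":[0,0,-2],"rot":[0,0,0]},{"delta_pos":[0,0,-1.5],"rot":[0,0,0]},{"delta_pos":[0,0,-0.5],"rot":[0,0,0]},{"delta_pos":[0,0,0],"rot":[0,0,0]}]'; python3 -m inch '[{"delta_pos":[0,0,-1],"rot":[0,0,0]},{"delta_pos":[0,0,0],"rot":[0,0,0]}]'
```

```text
time: 19.23
tool_pos: [0.4679, -0.0924, 0.0627]
tcp_rot: [0.011, -0.706, 0.012, 0.708]
contact_force: [-12.8, -16.0, 17.9]
opening: 0.0461
time: 19.48
tool_pos: [0.4689, -0.0925, 0.0627]
tcp_rot: [0.011, -0.706, 0.012, 0.708]
contact_force: [-12.3, -15.2, 17.2]
opening: 0.0459
```

```bash
python3 -m inch '[{"delta_pos":[0,0,-0.7],"rot":[0,0,0]},{"delta_pos":[0,0,0],"rot":[0,0,0]}]'
```

```text
time: 19.73
tool_pos: [0.4696, -0.0925, 0.0627]
tcp_rot: [0.011, -0.706, 0.012, 0.708]
contact_force: [-13.1, -15.6, 18.3]
opening: 0.0457
```

```bash
python3 -m inch '[{"delta_pos":[0,0,-0.6],"rot":[0,0,0]},{"delta_pos":[0,0,0],"rot":[0,0,0]}]'
```

```text
time: 19.98
tool_pos: [0.4701, -0.0925, 0.0627]
tcp_rot: [0.011, -0.706, 0.012, 0.708]
contact_force: [-13.5, -15.3, 17.6]
opening: 0.0458
```

```bash
python3 -m inch '[{"delta_pos":[-0.7,0.3,0],"rot":[0,0,0]},{"delta_pos":[0,0,0],"rot":[0,0,0]}]'; python3 -c "
from h import *
plan([.4723,-.0925,.0627],-1.9)"
```

```text
time: 20.23
tool_pos: [0.471, -0.0926, 0.063]
tcp_rot: [0.011, -0.707, 0.012, 0.707]
contact_force: [-3.7, -10.2, -1.1]
opening: 0.0462
t 20.225 pos [ 0.471  -0.0926  0.063 ] open 0.046215699808219955 q6 1.29
zaxis yaw 178.12 world d [ 1.3  0.1 -0.3] F [ -3.69 -10.21  -1.14] T [-2.06  0.77 -0.12]
rot first: rotvec [ 0.0003  0.0009 -0.0007]  then shift [ 0.3 -0.1 -1.3]
shift now [ 0.3 -0.1 -1.3]
```

```bash
python3 -m inch '[{"delta_pos":[0.2,0,-0.7],"rot":[0,0,0]},{"delta_pos":[0,0,0],"rot":[0,0,0]}]'
```

```text
time: 20.48
tool_pos: [0.4718, -0.0926, 0.0628]
tcp_rot: [0.011, -0.707, 0.012, 0.707]
contact_force: [-3.8, -10.2, -2.1]
opening: 0.0463
```

```bash
python3 -m inch '[{"delta_pos":[0,0,-0.5],"rot":[0,0,0]},{"delta_pos":[0,0,0],"rot":[0,0,0]}]'
```

```text
time: 20.72
tool_pos: [0.4721, -0.0926, 0.0628]
tcp_rot: [0.011, -0.707, 0.012, 0.707]
contact_force: [-5.3, -11.0, -1.1]
opening: 0.0457
```

```bash
python3 -m inch '[{"delta_pos":[0,0,-0.5],"rot":[0,0,0]},{"delta_pos":[0,0,0],"rot":[0,0,0]}]'
```

```text
time: 20.98
tool_pos: [0.4724, -0.0926, 0.0628]
tcp_rot: [0.011, -0.706, 0.012, 0.708]
contact_force: [-5.6, -10.5, 0.8]
opening: 0.0458
```

```bash
python3 -m inch '[{"delta_pos":[0,0,-0.5],"rot":[0,0,0]},{"delta_pos":[0,0,0],"rot":[0,0,0]}]'
```

```text
time: 21.22
tool_pos: [0.4725, -0.0926, 0.0628]
tcp_rot: [0.011, -0.706, 0.012, 0.708]
contact_force: [-8.3, -12.4, 3.9]
opening: 0.0459
```

```bash
python3 -m inch '[{"delta_pos":[0,0,-0.5],"rot":[0,0,0]},{"delta_pos":[0,0,0],"rot":[0,0,0]}]'
```

```text
time: 21.48
tool_pos: [0.4726, -0.0926, 0.0628]
tcp_rot: [0.011, -0.706, 0.012, 0.708]
contact_force: [-10.4, -11.9, 6.9]
opening: 0.046
```

```bash
python3 -m inch '[{"delta_pos":[0,0,-0.5],"rot":[0,0,0]},{"delta_pos":[0,0,0],"rot":[0,0,0]}]'
```

```text
time: 21.72
tool_pos: [0.4726, -0.0926, 0.0628]
tcp_rot: [0.011, -0.706, 0.012, 0.708]
contact_force: [-13.8, -14.0, 10.0]
opening: 0.046
```

```bash
python3 -c "
from h import *
for n in('side','wrist','top'): snap(n,n+'7')
c=load('side7');cv2.imwrite('pics/s7.png',cv2.resize(c['pixels'][150:260,160:340],None,fx=4.4,fy=4.4,interpolation=cv2.INTER_CUBIC)[:,:,::-1])
c=load('top7');cv2.imwrite('pics/t7.png',cv2.resize(c['pixels'][140:310,205:345],None,fx=3.5,fy=3.5,interpolation=cv2.INTER_CUBIC)[:,:,::-1])
"
```

```text
(no output)
```

View pics/s7.png

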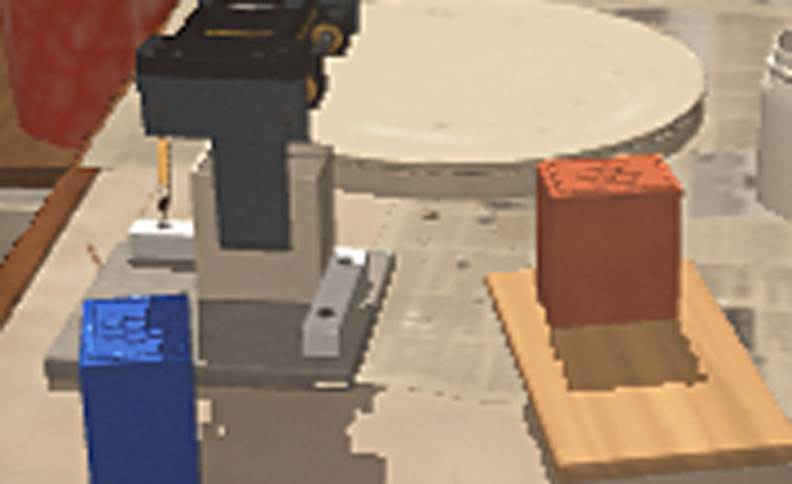

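View pics/t7.png

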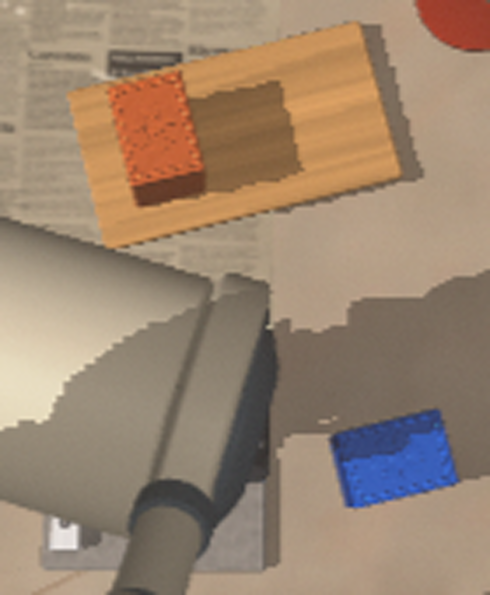

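View pics/wrist7.png

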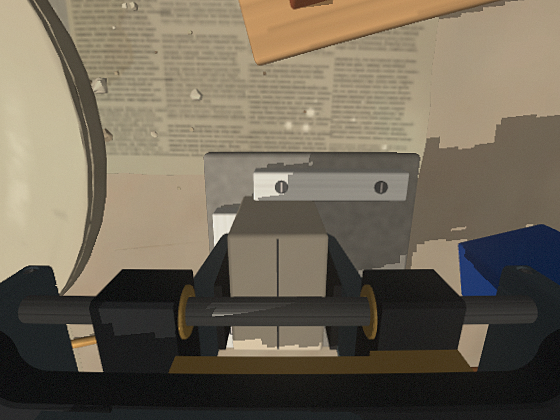

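White stands upright; its far lower edge (about row 197 in the wrist view) meets the far stop's face (about row 200). Terracotta stands free on the board at (155,140) in the crop. I'll ease the bed pressure to confirm that it's the stop, not friction, that resists.

```bash
python3 -m inch '[{"delta_pos":[-0.3,0,0],"rot":[0,0,0]},{"delta_pos":[0,0,0],"rot":[0,0,0]}]'; python3 -m inch '[{"delta_pos":[0,0,-0.3],"rot":[0,0,0]},{"delta_pos":[0,0,0],"rot":[0,0,0]},{"delta_pos":[0,0,0],"rot":[0,0,0]}]'; python3 -c "
from h import *
plan([.4723,-.0925,.0627],-1.9)"
```

```text
time: 22.12
tool_pos: [0.4727, -0.0926, 0.0628]
tcp_rot: [0.011, -0.706, 0.012, 0.708]
contact_force: [-11.0, -12.9, 2.0]
opening: 0.046
time: 22.5
tool_pos: [0.4727, -0.0926, 0.0628]
tcp_rot: [0.011, -0.705, 0.012, 0.709]
contact_force: [-13.3, -13.9, 4.4]
opening: 0.0463
t 22.5 pos [ 0.4727 -0.0926  0.0628] open 0.046278028360096785 q6 1.29
zaxis yaw 178.13 world d [-0.4  0.1 -0.1] F [-13.34 -13.91   4.4 ] T [-3.03  2.54 -0.29]
rot first: rotvec [ 0.0005  0.0043 -0.0005]  then shift [ 0.1 -0.1  0.4]
shift now [ 0.1 -0.1  0.4]
```

```bash
python3 -m inch '[{"delta_pos":[0,0,0],"rot":[0,0.002,0]},{"delta_pos":[0,0,0],"rot":[0,0,0]}]';  python3 -m inch '[{"delta_pos":[0,0,0],"rot":[0,0.002,0]},{"delta_pos":[0,0,0],"rot":[0,0,0]}]'; python3 -c "
from h import *
plan([.4723,-.0925,.0627],-1.9)"
```

```text
time: 22.75
tool_pos: [0.4726, -0.0926, 0.0628]
tcp_rot: [0.011, -0.706, 0.012, 0.708]
contact_force: [-12.7, -14.7, 3.8]
opening: 0.0463
time: 23.0
tool_pos: [0.4726, -0.0926, 0.0628]
tcp_rot: [0.011, -0.707, 0.012, 0.707]
contact_force: [-13.5, -15.6, 2.3]
opening: 0.0456
t 23.0 pos [ 0.4726 -0.0926  0.0628] open 0.04559098455700986 q6 1.29
zaxis yaw 178.13 world d [-0.3  0.1 -0.1] F [-13.54 -15.57   2.34] T [-3.01  2.71 -0.32]
rot first: rotvec [ 0.0004  0.0005 -0.0004]  then shift [ 0.1 -0.1  0.3]
shift now [ 0.1 -0.1  0.3]
```

```bash
python3 -m inch '[{"delta_pos":[0,0,0],"rot":[0,0,0]},{"delta_pos":[0,0,0],"rot":[0,0,0]},{"delta_pos":[0,0,0],"rot":[0,0,0]},{"delta_pos":[0,0,0],"rot":[0,0,0]},{"delta_pos":[0,0,0],"rot":[0,0,0]}]';python3 -m inch '[{"delta_pos":[0,0,0],"rot":[0,0,0]},{"delta_pos":[0,0,0],"rot":[0,0,0]},{"delta_pos":[0,0,0],"rot":[0,0,0]},{"delta_pos":[0,0,0],"rot":[0,0,0]}]'; python3 -c "
from h import *
snap('side','side8')"
```

```text
time: 23.62
tool_pos: [0.4726, -0.0926, 0.0628]
tcp_rot: [0.011, -0.707, 0.012, 0.707]
contact_force: [-13.5, -15.4, 2.7]
opening: 0.0462
time: 24.12
tool_pos: [0.4726, -0.0926, 0.0628]
tcp_rot: [0.011, -0.707, 0.012, 0.707]
contact_force: [-12.7, -15.6, 2.5]
opening: 0.0458
```

View pics/side8.png

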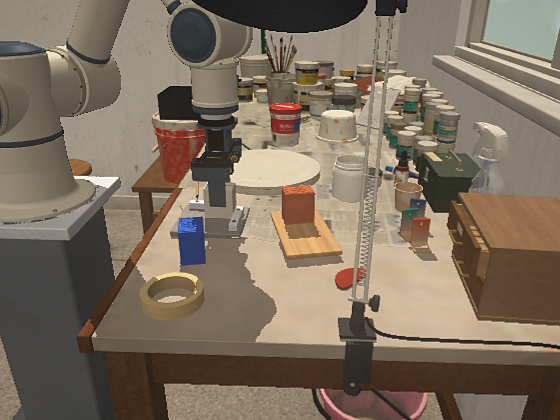

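The side view shows terracotta upright on the board at (298,205) and white held in the jig corner at (215,205). The tape (172,293), blue block (192,240), jar (350,178) and rib (349,278) have not moved.

```bash
python3 -c "
from plant import robot
print(robot.sign_off())"
```

```text
the job is handed in; nothing more can be done
None
```

The swap is done and I handed it in at about 24 s, well inside the 58 s limit. The hand-in reports no verdict.

- **Terracotta block:** it stands upright and released on the left half of the ware board. I measured its centre at about (0.646, -0.120) m after letting go.
- **White block:** it sits in the jig with its long side along the left stop, still gripped at 25 N. It is pressed at about 13 N against the far stop and 15 N against the left stop.
- **Last checks:** position and force held steady over the last second. The resting place matches the jig position from the cameras to about 0.5 mm, and the tool was within about 0.03° of vertical.
- **What went wrong on the way:** the block dragged on the first push towards the far stop because it was pressed too hard on the bed. I eased that off and pushed again. The tool then leaned about 0.25°, and I levelled it.
- **Not confirmed:** I could not see the far-stop contact line directly, as the stop hides it. It is inferred from the push stalling there while the force rose with little pressure on the bed.
- **Bystanders:** the tape roll, jar, rubber rib and blue look-alike are unmoved in the last side picture, judged by eye.

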